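# Feed a slide cassette down the scanner lane and start the scan

### The arm

A 7-joint arm with a two-finger parallel gripper is mounted at the origin on the work surface. World frame = base frame: x ahead of the robot, y to its left, z up, the work surface at z = 0. Lengths are in m, angles in rad, forces in N, time in s.
With the tool pointing down it reaches from about 0.375 to 0.925 m from the base axis. Payload 3.1 kg.
Tool frame: the origin (TCP) lies midway between the tips of the shut fingers; the grasp point (between the pads) lies 19 mm behind it (bot.grasp_offset is the distance from the TCP to the grasp point, in m); z points along the fingers, y is the direction in which the jaws open and shut (so a half turn about z gives the same grasp; the last joint's range is limited). The gripper opens to 85 mm and grips with 20 to 120 N. Pads are 22 mm wide; open, the fingers measure 114 mm over their backs; the gripper's body (76 mm by 85 mm) begins 54 mm behind the grasp point. The pads swing forward as they close: fully open they stand 13 mm farther back than shut.
Start: joints at [-1.256, 0.383, 0.044, 1.598, -0.018, 1.161, -0.05], TCP at [0.261, 0.595, 0.231] pointing down, gripper open.
Joint ranges: [-2.61, 2.61], [-0.41, 2.15], [-1.48, 1.57], [0, 2.5], [-1.57, 4.71], [0.05, 1.97], [-2.85, 2.85]. Speed limits (rad/s): [2.79, 2.79, 3.14, 3.14, 3.14, 3.14, 3.14].

### API

Orientations are given as a unit quaternion [x, y, z, w].
In Python, from plant import bot gives the robot as it stands. The module is installed in compiled form; this text tells all that it offers.
- The arm moves only by the shell command python3 -m pendant 'ROWS' [FORCE]. ROWS is JSON, a list that holds one entry, the list of rows, each a list of 7 numbers: the shift along the tool's x, y, z in m, then the turn, a rotation vector about the tool's x, y, z in degrees, then the finger opening in m, from 0 to 0.0854. In form: [[[tx, ty, tz, wx, wy, wz, gripper], ...]]. A call has 1 to 20 rows; each row shifts and turns the commanded pose from where the row before left it, along the tool's axes as they then stand; what a row does not reach is not made up. A row lasts 1/8 s, in which the tool goes at most 62.5 mm and 10.7 degrees, less where a joint would pass 70% of its speed; a pose out of reach is approached as far as the arm can. A call with a gripper value outside its range is refused whole. The fingers move at their own pace and stop on an object; FORCE is the grip in N (left out, the last holds). Time passes only in rows, so rows that do not move let the fingers close. It gives the time, the measured TCP pose, the force and the opening at its end, in the units of the state.
- bot.get_state(): the state, without advancing time (a new reading comes with each control period).
- bot.read_camera(name): name is "side" or "top"; returns a dict with "pixels" (384x512x3 uint8, red, green, blue), "range_z" (384x512 float32, m along the optical axis (not along the pixel's ray), 0 where there is no reading), "K" (3x3 intrinsics, pixels), "dist_coeffs" ([k1, k2, p1, p2, k3] as OpenCV has them; the pictures are not rectified), "rvec" (rotation vector, rad) and "tvec" (3), from world to camera coordinates, as OpenCV has them. Camera axes: x right, y down, z forward; pixel columns grow to the right and rows downward; lengths in m; the calibration is good to about 2 mm. A picture is of the moment at which its call begins.
- bot.close_job(): hands the job in, once; it reports no verdict.
The state is a dict: "time": time; "qpos": joint angles; "dq": joint speeds; "joint_efforts": joint torques, N m; "ee_pos": TCP position; "ee_rot": TCP orientation; "contact_force": force on the tool from outside, world axes, zero at the start; "wrist_torque": the same for the moment, N m; "finger_gap": opening from 0.0 (shut) to 1.0 (fully open).
Only numpy, scipy, OpenCV 4.12 (cv2) and the standard library are available. Lean on these libraries where they do the work, as an engineer would, in place of code of your own. Each camera call takes 0.05 s, during which the arm holds its last target. There are 200 camera calls.

### The job

Push the blue slide cassette with the fingers, always flat on the deck and never picked up, down the lane between the two yellow guide rails until it is fully home against the red end stop; neither the cassette nor the robot may touch either rail. Then press the green scan button all the way down and let it go. Leave everything else on the bench where it is.

Things in the scene. Friction and masses are not known exactly. Their poses are not given: they have to be found in the camera images.
- lane: Feed deck of a slide scanner: fixed grey slab 150 x 560 mm, 12 mm thick, on the bench. Origin at bench level on the lane's centre line (painted white); +y is the feed direction, x across, z up. Slab from y = -250 to +310 mm, top at z = 12. Open apron from y = -250 to -20; lane, 106 mm wide inside, from y = -20 to +190, where the red stop's face is (18 mm high, 12 thick, 150 wide).
- rail_near: Yellow guide rail on the robot's side of the lane, 10 mm wide, 210 mm long, 12 mm high (its top is 24 mm above the bench). Origin at the centre of its underside: x = -58, y = +85, z = 12 mm in the deck frame; same axes as the deck.
- rail_far: The same yellow guide rail on the other side of the lane: origin at x = +58, y = +85, z = 12 mm in the deck frame.
- cassette: Blue slide cassette, white strips (slide edges) on top: a loose closed box, 90 mm wide (its x), 110 mm long (its y, to run along the lane), 60 mm high, 0.25 to 0.47 kg, sides flat and upright. Origin at the centre of its underside. It starts on the apron, up to 25 mm beside the centre line and turned up to 0.25 rad to the deck.
- cassette_center (a point): Centre of the cassette, 30 mm above its underside; axes as the cassette. When home it is at x = 0, y = +135, z = 42 mm in the deck frame.
- lane_home (a point): Point on the deck where the cassette's centre lies when it is fully home: x = 0, y = +135, z = 42 mm in the deck frame.
- scan_button_top (a point): Centre of the top of the round green scan button (32 mm across) in a black housing on the deck beyond the red stop, at x = 0, y = +262 mm in the deck frame; it is pressed straight down.
- scan_button (a joint): Travel of the scan button in m: 0 released, 0.006 fully down; it springs back. Fully down takes about 5 N.
- flask: Bystander, to be left alone: small clear culture flask lying flat, 50 x 103 x 30 mm high, orange screw cap at its +y end. Origin at the centre of its underside.
- dishes: Bystander, to be left alone: stack of three clear culture dishes, 67 mm across, 41 mm high. Origin at the centre of its underside.
- bottle: Bystander, to be left alone: white bottle with red cap, 54 mm across, 92 mm high. Origin at the centre of its underside.
- jar: Bystander, to be left alone: amber jar with black cap, 50 mm across, 65 mm high. Origin at the centre of its underside.
- tipbox: Bystander, to be left alone: yellow pipette tip box, 80 x 120 x 53 mm high (long along its y). Origin at the centre of its underside.
- mailer: Bystander, to be left alone: small white slide mailer box with a green band, 30 x 82 x 20 mm high (long along its y). Origin at the centre of its underside.
There are look-alikes about, which are no part of the job. Leave any turquoise look-alike of the cassette alone.

How it is judged:
On the way, in this order (a step that is already met when the one before it is completed fails the run):
1. the cassette is home against the stop, square in the lane and at rest (y of cassette_center in the frame of lane above 0.13 m and x of cassette_center in the frame of lane between -0.009 and 0.009 m and angle between the x axis of cassette_center and the x axis of lane, either way round below 0.08 rad and z of cassette_center in the frame of lane below 0.046 m and linear speed of cassette below 0.01 m/s), for 0.2 s.
2. the scan button is pressed down (value of joint scan_button above 0.0045 m), for 0.05 s.
At the end, for the whole second after the job is handed in: The cassette lies flat on the deck, at rest, within 5 mm of the end stop, within 9 mm of the lane's centre line and 0.08 rad of square; the button has been pressed at least 4.5 mm down after that and is released (under 2 mm); no bystander has moved 15 mm (all of step 1 and value of joint scan_button below 0.002 m and distance of each of flask, dishes, bottle, jar, tipbox, mailer from where it was at the start of the episode below 0.015 m); the robot touches nothing.
It fails at once if a guide rail is touched, by the cassette or by the robot (contact force between any of rail_near, rail_far and anything else above 0.3 N).
It fails at once if the cassette is lifted off the deck (6 mm), tipped or dropped off it (z of cassette_center in the frame of lane above 0.048 m or z of cassette_center in the frame of lane below 0.034 m or angle between cassette_center's own z axis and vertical above 0.12 rad).
It fails at once if the scan button is pressed before the cassette is home (value of joint scan_button above 0.003 m and not (y of cassette_center in the frame of lane above 0.13 m and x of cassette_center in the frame of lane between -0.009 and 0.009 m and angle between the x axis of cassette_center and the x axis of lane, either way round below 0.08 rad and z of cassette_center in the frame of lane below 0.046 m)).
It fails at once if a bystander is moved by more than 15 mm (distance of any of flask, dishes, bottle, jar, tipbox, mailer from where it was at the start of the episode above 0.015 m).
It also fails if it takes over 72 s, if anything falls off the work surface, if the arm or the gripper's body presses on something with over 40 N, if the wrist force passes 120 N, or if a joint passes its speed limit or range.

## Working session

There is one attempt and no reset: what is moved stays moved. The work goes in short steps, Python scripts to look and compute and a shell command to move; the robot and the scene stay as the last step left them, time stands still between calls to the robot, and variables do not carry over. Pictures are saved under pics/ and viewed, about 8 in all and at most 12, crops included, and the job is handed in when it is done.

```bash
mkdir -p pics
python3 - <<'E'
from plant import bot
import cv2,numpy as np
s=bot.get_state();print({k:np.round(v,3).tolist() for k,v in s.items()})
for n in("top","side"):
    c=bot.read_camera(n);np.savez(f"{n}0.npz",**{k:np.array(v) for k,v in c.items()})
    cv2.imwrite(f"pics/{n}0.png",cv2.resize(c["pixels"][:,:,::-1],(768,576)))
    print(n,c["K"],c["dist_coeffs"],c["rvec"],c["tvec"])
E
```

```text
{'time': 0.0, 'qpos': [-1.256, 0.384, 0.044, 1.6, -0.018, 1.161, -0.05], 'dq': [0.0, -0.001, -0.0, -0.001, 0.0, 0.0, -0.0], 'joint_efforts': [-0.001, -43.347, 1.024, -24.952, 0.011, 0.011, 0.0], 'ee_pos': [0.26, 0.595, 0.23], 'ee_rot': [0.205, 0.979, -0.001, -0.0], 'contact_force': [0.349, -0.023, -0.124], 'wrist_torque': [0.025, 0.013, -0.018], 'finger_gap': 0.994}
top [[440.18301329   0.         256.27442957]
 [  0.         440.18301329 196.42043378]
 [  0.           0.           1.        ]] [-0.04055937  0.          0.          0.          0.        ] [ 2.12877492 -2.17053612  0.12715956] [-0.13027779  0.55785732  1.14514637]
side [[434.00974528   0.         250.58681985]
 [  0.         434.00974528 190.53234848]
 [  0.           0.           1.        ]] [-0.04495272  0.          0.          0.          0.        ] [ 0.25843637 -2.72740057  1.37678996] [0.48736679 0.1970845  0.91778484]
```

View pics/top0.png

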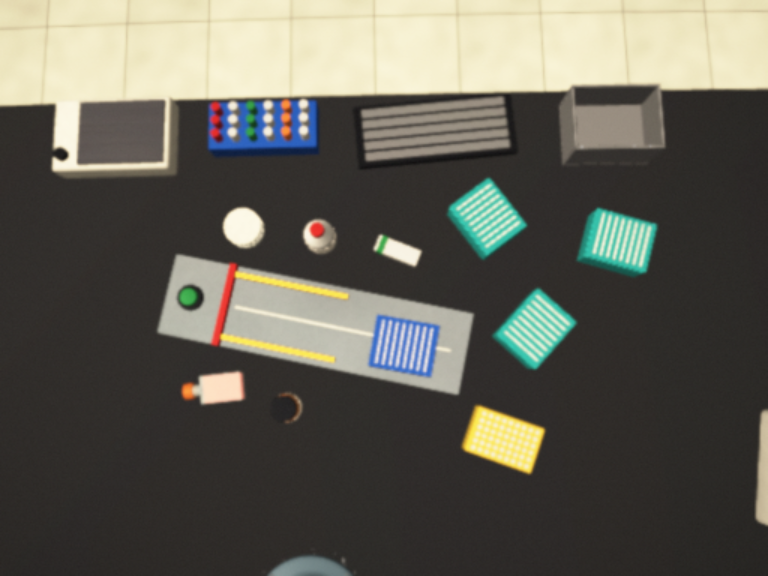

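View pics/side0.png

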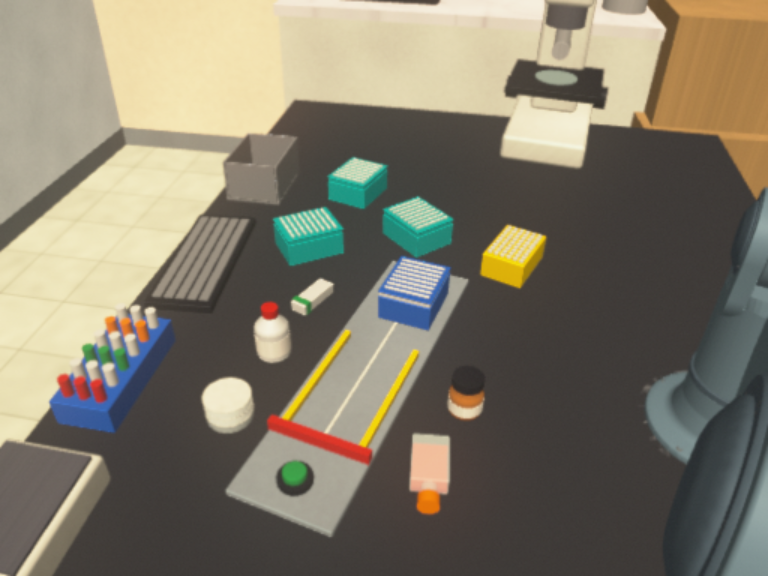

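The blue cassette is at top-view pixel (404,346) on the 768-px picture, and at (414,290) in side view. It is the only blue box on the grey deck. The turquoise look-alikes are at (487,217), (618,241) and (535,328), and the blue tube rack at (263,125) is off the deck. I'll measure the deck and cassette next and view a crop.

```bash
cat > h.py <<'E'
import cv2,numpy as np
def cast(c,uv,z):
    n=cv2.undistortPoints(np.float64(uv).reshape(-1,1,2),c["K"],c["dist_coeffs"]).reshape(-1,2)
    R=cv2.Rodrigues(c["rvec"])[0];o=-R.T@c["tvec"].ravel()
    d=np.c_[n,np.ones(len(n))]@R
    return o+d*((z-o[2])/d[:,2])[:,None]
def mask(c,lo,hi,box=None):
    h=cv2.cvtColor(c["pixels"],cv2.COLOR_RGB2HSV);m=cv2.inRange(h,lo,hi)
    if box:
        k=np.zeros_like(m);x0,y0,x1,y1=box;k[y0:y1,x0:x1]=255;m&=k
    return m
def big(m):
    return max(cv2.findContours(m,cv2.RETR_EXTERNAL,cv2.CHAIN_APPROX_NONE)[0],key=cv2.contourArea).reshape(-1,2)
def rect(p): # metres -> centre, (short,long), long-axis angle
    (c,(w,h),a)=cv2.minAreaRect(np.float32(p[:,:2]*1000))
    if w>h:w,h,a=h,w,a+90   # a: direction of the short side
    a=(a+90)%180-90
    return np.array(c),(w,h),np.radians(a)
RED=((0,150,80),(6,255,255));YEL=((20,120,120),(35,255,255));BLU=((105,120,60),(130,255,255));GRN=((50,120,40),(75,255,255))
E
python3 - <<'E'
from h import *
t=dict(np.load("top0.npz"))
s=dict(np.load("side0.npz"))
# top: scale 2/3 of viewed px
g=mask(t,(0,0,90),(180,60,200),(100,165,320,270))
m=g|mask(t,*RED,(100,165,320,270))|mask(t,*YEL,(100,165,240,270))|mask(t,*BLU,(230,200,300,260))
m=cv2.morphologyEx(m,cv2.MORPH_CLOSE,np.ones((5,5)))
print("slab",rect(cast(t,big(m),.012)))
for n,b in(("far",(150,165,240,202)),("near",(140,215,230,245))):
    print(n,rect(cast(t,big(mask(t,*YEL,b)),.024)))
print("red",rect(cast(t,big(mask(t,*RED,(135,165,165,235))),.030)))
print("btn",cast(t,big(mask(t,*GRN,(105,180,140,210))),.03).mean(0))
bl=mask(t,*BLU,(240,205,300,260));bl=cv2.morphologyEx(bl,cv2.MORPH_CLOSE,np.ones((9,9)))
print("cas",rect(cast(t,big(bl),.072)))
r=t["range_z"]
def pz(u,v):
    uv=[[u,v]];n=cv2.undistortPoints(np.float64(uv).reshape(-1,1,2),t["K"],t["dist_coeffs"]).reshape(2)
    R=cv2.Rodrigues(t["rvec"])[0];return R.T@(np.r_[n,1]*r[v,u]-t["tvec"].ravel())
for p in((268,230),(126,198),(200,205),(149,202)):print(p,pz(*p).round(4))
cv2.imwrite("pics/crop.png",cv2.resize(t["pixels"][160:270,100:330,::-1],None,fx=3.4,fy=3.4,interpolation=cv2.INTER_CUBIC))
E
```

```text
slab (array([510.15112305, -12.24212646]), (155.670654296875, 561.443115234375), np.float64(-0.22378595903157641))
far (array([577.88214111,  28.79758453]), (10.717448234558105, 208.17782592773438), np.float64(-0.21871263715497546))
near (array([465.03356934,  54.03043365]), (10.513561248779297, 207.82192993164062), np.float64(-0.22377184427779898))
red (array([545.55834961, 148.23799133]), (13.722185134887695, 153.281982421875), np.float64(1.3596370802816584))
btn [0.55984076 0.21408533 0.03      ]
cas (array([ 462.60321045, -172.30619812]), (88.00259399414062, 107.32251739501953), np.float64(-0.19645979571849134))
(268, 230) [ 0.4629 -0.17    0.0688]
(126, 198) [0.5587 0.2122 0.0301]
(200, 205) [0.5381 0.0139 0.0087]
(149, 202) [0.5464 0.1489 0.0312]
```

View pics/crop.png

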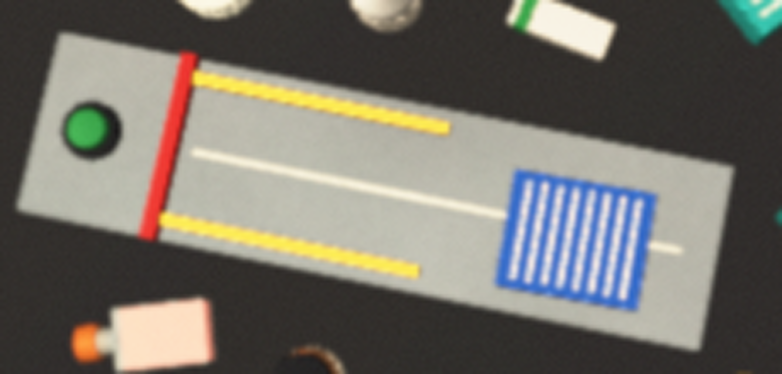

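Cassette in the lane frame: x ≈ -10.7, y ≈ -136 mm, turned about +0.024 rad. The deck fit agrees across rails, stop, slab and button to about 1.5 mm, and the sizes match the ones given. The crop confirms the blue box on the deck apron. My plan is to square and centre it with two fingers from the near side, then push from behind. I'll move over with the tool y axis along the lane y axis.

```bash
cat > st.py <<'E'
from plant import bot
import numpy as np
from scipy.spatial.transform import Rotation as R
O=np.array([502.9,-41.5]);a=-0.2205;M=np.array([[np.cos(a),np.sin(a)],[-np.sin(a),np.cos(a)]])
if __name__=="__main__":
    s=bot.get_state();p=np.array(s["ee_pos"])*1000;r=R.from_quat(s["ee_rot"]).as_matrix()
    l=M@(p[:2]-O);ty=M@r[:2,1]
    print("t",round(s["time"],2),"lane",l.round(1),"z",p[2].round(1),"tooly deg",np.degrees(np.arctan2(ty[1],ty[0])).round(2),"zt",r[:,2].round(3),"F lane",(M@np.array(s["contact_force"])[:2]).round(2),round(s["contact_force"][2],2),"gap",round(s["finger_gap"],3),"q",np.round(s["qpos"],2))
E
python3 -m pendant '[[[-0.04,-0.035,0,0,0,-5.5,0.06],[-0.045,-0.04,0,0,0,-5.5,0.06],[-0.045,-0.04,0,0,0,0,0.06],[-0.045,-0.04,0,0,0,0,0.06],[-0.045,-0.04,0,0,0,0,0.06],[-0.045,-0.04,0,0,0,0,0.06]]]'; python3 st.py
```

```text
time: 0.85
ee_pos: [0.4548, 0.2978, 0.2309]
ee_rot: [0.11, 0.994, -0.0, -0.0]
contact_force: [1.2, 0.2, -0.2]
finger_gap: 0.702
t 0.85 lane [-121.1  320.6] z 230.9 tooly deg 89.99 zt [-0. -0. -1.] F lane [1.09 0.49] -0.21 gap 0.702 q [-0.83  0.18  0.2   1.86 -0.04  1.1   0.73]
```

```bash
python3 -m pendant '[[[-0.003,-0.05,0,0,0,0,0.06],[-0.003,-0.05,0,0,0,0,0.06],[-0.003,-0.05,0,0,0,0,0.06],[-0.003,-0.05,0,0,0,0,0.06],[-0.003,-0.05,0,0,0,0,0.06],[-0.003,-0.05,0,0,0,0,0.06],[-0.003,-0.05,0,0,0,0,0.06],[-0.002,-0.05,0,0,0,0,0.06],[-0.002,-0.05,0,0,0,0,0.06],[0,0,0,0,0,0,0.06],[0,0,0,0,0,0,0.06]]]'; python3 st.py
```

```text
time: 2.22
ee_pos: [0.3798, -0.1444, 0.231]
ee_rot: [0.11, 0.994, 0.0, -0.0]
contact_force: [0.1, 0.6, 0.5]
finger_gap: 0.7
t 2.23 lane [ -97.6 -127.3] z 231.0 tooly deg 89.96 zt [-0.     0.001 -1.   ] F lane [-0.07  0.57] 0.48 gap 0.7 q [-0.42 -0.16  0.64  2.17  0.1   1.1   1.52]
```

```bash
python3 -m pendant '[[[0,-0.009,0.04,0,0,0,0.06],[0,0,0.05,0,0,0,0.06],[0,0,0.05,0,0,0,0.06],[0,0,0.04,0,0,0,0.06],[0,0,0.02,0,0,0,0.06],[0,0,0,0,0,0,0.06],[0,0,0,0,0,0,0.06]]]'; python3 st.py
python3 - <<'E'
from plant import bot
import cv2
c=bot.read_camera("side");cv2.imwrite("pics/s1.png",cv2.resize(c["pixels"][150:270,200:360,::-1],None,fx=4.5,fy=4.5,interpolation=cv2.INTER_CUBIC))
E
```

```text
time: 3.1
ee_pos: [0.379, -0.1529, 0.0317]
ee_rot: [0.109, 0.994, 0.0, 0.0]
contact_force: [-0.3, 0.4, 0.9]
finger_gap: 0.704
t 3.1 lane [ -96.5 -135.8] z 31.7 tooly deg 90.09 zt [ 0.001  0.    -1.   ] F lane [-0.37  0.35] 0.9 gap 0.704 q [-0.32  0.31  0.66  2.32 -0.33  0.6   1.95]
```

View pics/s1.png

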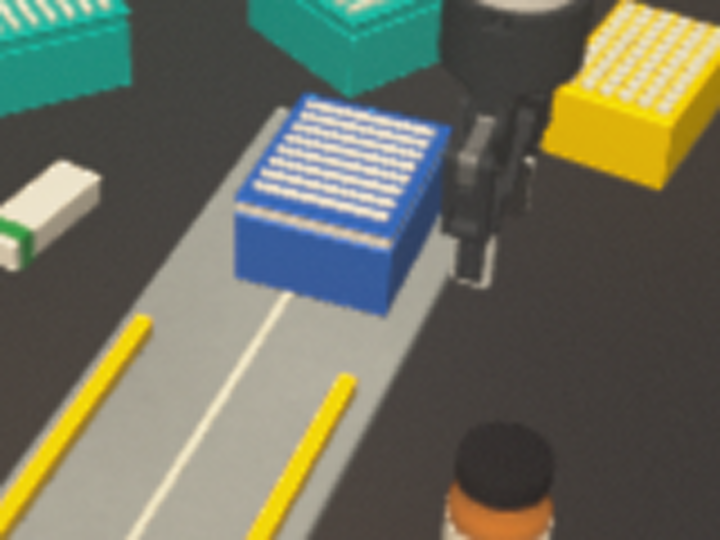

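The gripper at (470,230) stands clear on the near side of the cassette at (340,190). Next is a slow push from the side, then a measurement.

```bash
cat > cas.py <<'E'
from h import *; from st import O,M,a
from plant import bot
def meas(save=None):
    for n in ("top","side"):
        c=bot.read_camera(n)
        m=mask(c,*BLU,(130,195,320,262) if n=="top" else (150,160,320,330));m=cv2.morphologyEx(m,cv2.MORPH_CLOSE,np.ones((9,9)))
        if n=="top":
            C,s,g=rect(cast(c,big(m),.072)); print("cas lane",(M@(C-O)).round(1),np.round(s,1),"rel rad",round(g-a,3))
        if save: 
            k=c["pixels"][160:280,100:340] if n=="top" else c["pixels"][150:370,120:360]
            cv2.imwrite(f"pics/{save}_{n}.png",cv2.resize(k[:,:,::-1],None,fx=2.6,fy=2.6,interpolation=cv2.INTER_CUBIC))
if __name__=="__main__":
    import sys; meas(*sys.argv[1:])
E
python3 -m pendant '[[[-0.008,0,0,0,0,0,0.06],[-0.008,0,0,0,0,0,0.06],[-0.006,0,0,0,0,0,0.06],[-0.004,0,0,0,0,0,0.06],[-0.003,0,0,0,0,0,0.06],[-0.003,0,0,0,0,0,0.06],[-0.003,0,0,0,0,0,0.06],[0,0,0,0,0,0,0.06],[0,0,0,0,0,0,0.06]]]'; python3 st.py; python3 cas.py p1
```

```text
time: 4.28
ee_pos: [0.4123, -0.1613, 0.0312]
ee_rot: [0.11, 0.994, -0.0, 0.0]
contact_force: [-0.0, -0.4, -0.5]
finger_gap: 0.699
t 4.28 lane [ -62.2 -136.8] z 31.2 tooly deg 89.98 zt [ 0. -0. -1.] F lane [ 0.04 -0.38] -0.51 gap 0.699 q [-0.29  0.36  0.64  2.24 -0.37  0.63  1.96]
cas lane [   6.8 -137.1] [ 62.1 107. ] rel rad -0.005
```

```bash
python3 -m pendant '[[[-0.002,0,0,0,0,0,0.06],[-0.002,0,0,0,0,0,0.06],[-0.002,0,0,0,0,0,0.06],[0,0,0,0,0,0,0.06],[0,0,0,0,0,0,0.06],[0.01,0,0,0,0,0,0.06],[0.03,0,0,0,0,0,0.06],[0.025,0,-0.04,0,0,0,0.06],[0,0,-0.05,0,0,0,0.06],[0,0,-0.05,0,0,0,0.06],[0,0,0,0,0,0,0.06]]]'; python3 st.py; python3 cas.py p2
```

```text
time: 5.75
ee_pos: [0.358, -0.1486, 0.1749]
ee_rot: [0.11, 0.994, 0.002, 0.006]
contact_force: [0.2, 1.1, -0.0]
finger_gap: 0.7
t 5.75 lane [-117.9 -136.2] z 174.9 tooly deg 90.0 zt [ 0.012  0.003 -1.   ] F lane [-0.01  1.13] -0.04 gap 0.7 q [-0.54 -0.15  0.79  2.28  0.12  0.96  1.53]
cas lane [   0.5 -137.3] [ 88.4 107.6] rel rad 0.002
```

```bash
python3 -m pendant '[[[-0.035,-0.028,0,0,0,0,0.06],[-0.04,-0.031,0,0,0,0,0.06],[-0.04,-0.031,0,0,0,0,0.06],[0,0,0,0,0,10,0.06],[0,0,0,0,0,10,0.06],[0,0,0,0,0,10,0.06],[0,0,0,0,0,10,0.06],[0,0,0,0,0,10,0.06],[0,0,0,0,0,10,0.06],[0,0,0,0,0,10,0.06],[0,0,0,0,0,10,0.06],[0,0,0,0,0,10,0.06],[0,0,0,0,0,0,0.06],[0,0,0,0,0,0,0.06]]]'; python3 st.py
```

```text
time: 7.6
ee_pos: [0.4462, -0.2613, 0.1702]
ee_rot: [0.78, 0.626, -0.001, -0.001]
contact_force: [0.4, -0.1, -0.3]
finger_gap: 0.701
t 7.6 lane [  -7.3 -226.8] z 170.2 tooly deg 0.09 zt [-0.003 -0.    -1.   ] F lane [ 0.39 -0.06] -0.28 gap 0.701 q [-0.61  0.51  1.32  2.01 -0.57  1.07  0.75]
```

```bash
python3 -m pendant '[[[0,0.0075,0.03,0,0,0,0.06],[0,0,0.04,0,0,0,0.06],[0,0,0.04,0,0,0,0.06],[0,0,0.02,0,0,0,0.06],[0,0,0.007,0,0,0,0.06],[0,0,0,0,0,0,0.06],[0,0,0,0,0,0,0.06]]]'; python3 st.py; python3 cas.py p3
```

```text
time: 8.48
ee_pos: [0.4553, -0.2635, 0.0353]
ee_rot: [0.781, 0.625, 0.0, 0.001]
contact_force: [-0.5, -0.6, 0.3]
finger_gap: 0.703
t 8.47 lane [   2.1 -227.1] z 35.3 tooly deg 0.0 zt [ 0.002 -0.001 -1.   ] F lane [-0.36 -0.73] 0.3 gap 0.703 q [-0.38  0.68  1.02  2.06 -0.8   0.85  0.9 ]
cas lane [  27.5 -119.8] [ 63.9 126.8] rel rad 0.637
```

View pics/p3_side.png

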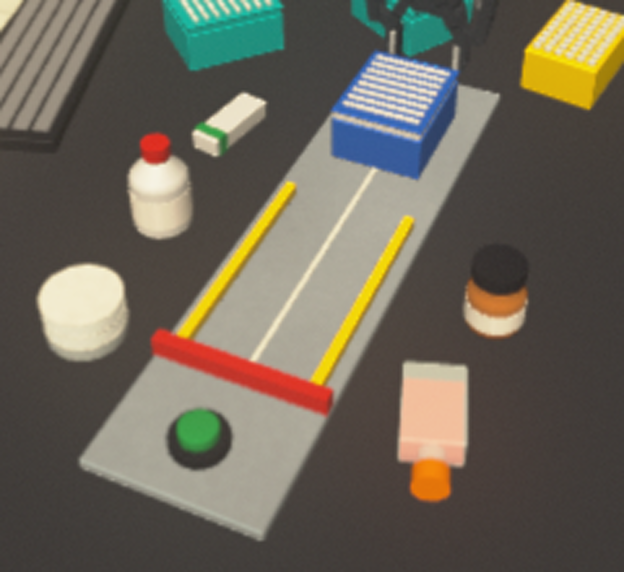

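In the side crop the cassette is at (395,110) and lined up with the lane. The fingers are behind it at (425,45). I'll push it to just before the lane mouth, then check.

```bash
python3 -m pendant '[[[0.006,-0.002,0.001,0,0,0,0.06],[0.006,0,0,0,0,0,0.06],[0.004,0,0,0,0,0,0.06],[0.003,0,0,0,0,0,0.06],[0.003,0,0,0,0,0,0.06],[0.003,0,0,0,0,0,0.06],[0.004,0,0,0,0,0,0.06],[0.005,0,0,0,0,0,0.06],[0.005,0,0,0,0,0,0.06],[0.005,0,0,0,0,0,0.06],[0.005,0,0,0,0,0,0.06],[0.005,0,0,0,0,0,0.06],[0.005,0,0,0,0,0,0.06],[0.005,0,0,0,0,0,0.06],[0.003,0,0,0,0,0,0.06],[0,0,0,0,0,0,0.06],[0,0,0,0,0,0,0.06]]]'; python3 st.py; python3 cas.py p4
```

```text
time: 10.7
ee_pos: [0.4673, -0.1966, 0.0332]
ee_rot: [0.781, 0.625, 0.0, -0.0]
contact_force: [-1.4, -0.2, 0.3]
finger_gap: 0.703
t 10.7 lane [  -0.8 -159.1] z 33.2 tooly deg 0.0 zt [-0.     0.001 -1.   ] F lane [-1.3  -0.53] 0.31 gap 0.703 q [-0.53  0.67  1.04  2.11 -0.8   0.83  0.78]
cas lane [ 13.8 -70.9] [61.5 62.6] rel rad 0.002
```

View pics/p4_top.png

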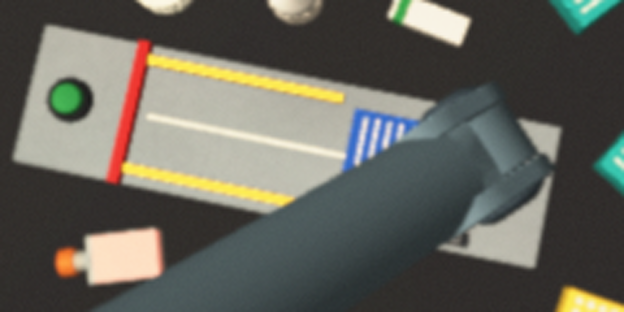

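The cassette front at (350,140) lies between the rail ends and centred on the white line. Its far edge is at x ≈ 44.5, so the centre is within 0.5 mm. I'll continue.

```bash
python3 -m pendant '[[[0.003,0.0005,0,0,0,0,0.06],[0.005,0,0,0,0,0,0.06],[0.005,0,0,0,0,0,0.06],[0.005,0,0,0,0,0,0.06],[0.005,0,0,0,0,0,0.06],[0.005,0,0,0,0,0,0.06],[0.005,0,0,0,0,0,0.06],[0.005,0,0,0,0,0,0.06],[0.005,0,0,0,0,0,0.06],[0.005,0,0,0,0,0,0.06],[0.005,0,0,0,0,0,0.06],[0.005,0,0,0,0,0,0.06],[0.005,0,0,0,0,0,0.06],[0.005,0,0,0,0,0,0.06],[0.005,0,0,0,0,0,0.06],[0.005,0,0,0,0,0,0.06],[0.005,0,0,0,0,0,0.06],[0.003,0,0,0,0,0,0.06],[0,0,0,0,0,0,0.06],[0,0,0,0,0,0,0.06]]]'; python3 st.py; python3 cas.py p5
```

```text
time: 13.3
ee_pos: [0.4866, -0.1126, 0.0331]
ee_rot: [0.781, 0.625, 0.0, -0.001]
contact_force: [-0.1, -0.2, -0.1]
finger_gap: 0.703
t 13.3 lane [ -0.3 -73. ] z 33.1 tooly deg 0.01 zt [-0.     0.001 -1.   ] F lane [-0.05 -0.17] -0.11 gap 0.703 q [-0.72  0.66  1.05  2.13 -0.81  0.83  0.62]
cas lane [27.  38.9] [25.  52.9] rel rad 1.036
```

View pics/p5_side.png

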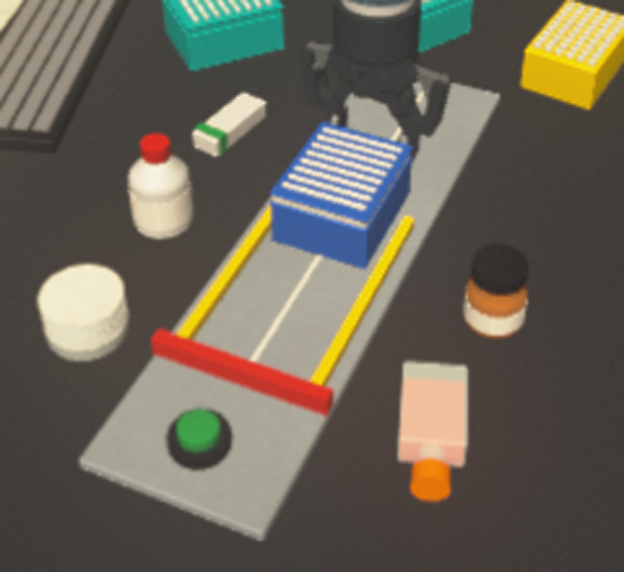

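In the side view the cassette, at (340,195), is inside the lane with an even gap to both rails. I'll carry on.

```bash
python3 -m pendant '[[[0.003,0.0003,0,0,0,0,0.06],[0.005,0,0,0,0,0,0.06],[0.005,0,0,0,0,0,0.06],[0.005,0,0,0,0,0,0.06],[0.005,0,0,0,0,0,0.06],[0.005,0,0,0,0,0,0.06],[0.005,0,0,0,0,0,0.06],[0.005,0,0,0,0,0,0.06],[0.005,0,0,0,0,0,0.06],[0.005,0,0,0,0,0,0.06],[0.005,0,0,0,0,0,0.06],[0.005,0,0,0,0,0,0.06],[0.005,0,0,0,0,0,0.06],[0.005,0,0,0,0,0,0.06],[0.005,0,0,0,0,0,0.06],[0.005,0,0,0,0,0,0.06],[0.005,0,0,0,0,0,0.06],[0.005,0,0,0,0,0,0.06],[0.005,0,0,0,0,0,0.06],[0.003,0,0,0,0,0,0.06]]]'; python3 st.py; python3 -m pendant '[[[0.003,0,0,0,0,0,0.06],[0.003,0,0,0,0,0,0.06],[0.003,0,0,0,0,0,0.06],[0.003,0,0,0,0,0,0.06],[0.003,0,0,0,0,0,0.06],[0.003,0,0,0,0,0,0.06],[0.003,0,0,0,0,0,0.06],[0.003,0,0,0,0,0,0.06],[0,0,0,0,0,0,0.06],[0,0,0,0,0,0,0.06]]]'; python3 st.py; python3 cas.py p6
```

```text
time: 15.9
ee_pos: [0.508, -0.0193, 0.0333]
ee_rot: [0.781, 0.625, -0.0, -0.0]
contact_force: [-0.7, -0.4, -0.0]
finger_gap: 0.701
t 15.9 lane [ 0.1 22.8] z 33.3 tooly deg 0.01 zt [-0.  0. -1.] F lane [-0.6  -0.57] -0.01 gap 0.701 q [-0.9   0.68  1.05  2.11 -0.82  0.85  0.44]
time: 17.15
ee_pos: [0.5134, 0.0041, 0.0334]
ee_rot: [0.781, 0.625, 0.0, -0.0]
contact_force: [0.4, -0.5, -0.8]
finger_gap: 0.704
t 17.15 lane [ 0.3 46.8] z 33.4 tooly deg -0.0 zt [ 0.     0.001 -1.   ] F lane [ 0.49 -0.36] -0.75 gap 0.704 q [-0.94  0.69  1.05  2.09 -0.82  0.85  0.39]
cas lane [-39.3  68.3] [5.2 5.3] rel rad 0.202
```

View pics/p6_side.png

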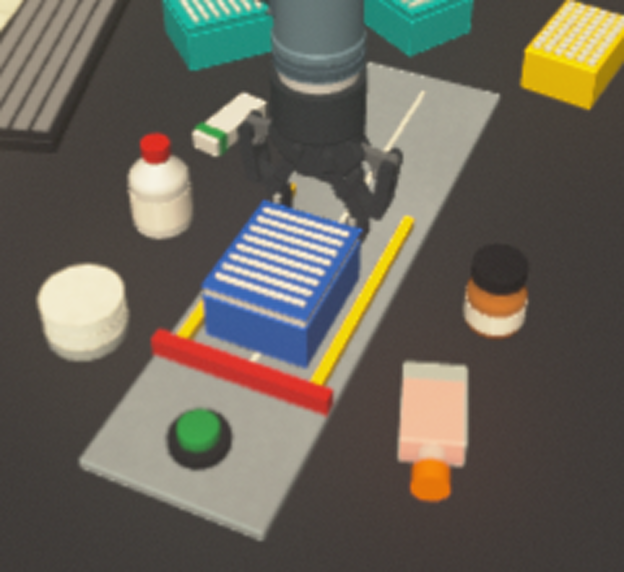

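The cassette, at (280,285), is about 20 mm short of the red stop and centred. Final slow approach.

```bash
python3 -m pendant '[[[0.002,0,0,0,0,0,0.06],[0.003,0,0,0,0,0,0.06],[0.003,0,0,0,0,0,0.06],[0.003,0,0,0,0,0,0.06],[0.003,0,0,0,0,0,0.06],[0.002,0,0,0,0,0,0.06],[0.001,0,0,0,0,0,0.06],[0.001,0,0,0,0,0,0.06]]]';python3 st.py; python3 -m pendant '[[[0.001,0,0,0,0,0,0.06],[0.001,0,0,0,0,0,0.06],[0.001,0,0,0,0,0,0.06]]]'; python3 st.py;python3 -m pendant '[[[0.001,0,0,0,0,0,0.06],[0.001,0,0,0,0,0,0.06]]]'; python3 st.py
```

```text
time: 18.25
ee_pos: [0.5171, 0.021, 0.0334]
ee_rot: [0.781, 0.625, -0.0, 0.0]
contact_force: [-0.8, -2.1, 1.9]
finger_gap: 0.701
t 18.25 lane [ 0.2 64.1] z 33.4 tooly deg -0.03 zt [ 0. -0. -1.] F lane [-0.33 -2.27] 1.87 gap 0.701 q [-0.97  0.7   1.05  2.08 -0.83  0.86  0.36]
time: 18.62
ee_pos: [0.5178, 0.0241, 0.0333]
ee_rot: [0.781, 0.625, 0.0, 0.0]
contact_force: [-0.0, -2.7, 2.0]
finger_gap: 0.7
t 18.62 lane [ 0.2 67.3] z 33.3 tooly deg -0.03 zt [ 0. -0. -1.] F lane [ 0.57 -2.68] 2.02 gap 0.7 q [-0.97  0.7   1.05  2.08 -0.83  0.86  0.35]
time: 18.88
ee_pos: [0.5182, 0.026, 0.0333]
ee_rot: [0.781, 0.625, -0.0, 0.0]
contact_force: [-1.6, -3.5, 2.8]
finger_gap: 0.699
t 18.88 lane [ 0.1 69.2] z 33.3 tooly deg -0.0 zt [-0. -0. -1.] F lane [-0.79 -3.78] 2.8 gap 0.699 q [-0.98  0.7   1.05  2.08 -0.83  0.86  0.35]
```

```bash
python3 -m pendant '[[[0.001,0,0,0,0,0,0.06],[0,0,0,0,0,0,0.06]]]';python3 st.py; python3 -m pendant '[[[0.001,0,0,0,0,0,0.06],[0,0,0,0,0,0,0.06]]]'; python3 st.py;python3 -m pendant '[[[0.001,0,0,0,0,0,0.06],[0,0,0,0,0,0,0.06]]]'; python3 st.py; python3 cas.py p7
```

```text
time: 19.12
ee_pos: [0.5182, 0.026, 0.0333]
ee_rot: [0.781, 0.625, -0.001, 0.001]
contact_force: [-1.0, -5.5, 2.2]
finger_gap: 0.701
t 19.12 lane [ 0.1 69.2] z 33.3 tooly deg -0.03 zt [-0.    -0.002 -1.   ] F lane [ 0.24 -5.54] 2.19 gap 0.701 q [-0.98  0.7   1.05  2.08 -0.83  0.86  0.35]
time: 19.38
ee_pos: [0.5181, 0.0259, 0.0333]
ee_rot: [0.781, 0.625, -0.001, 0.001]
contact_force: [-0.4, -6.2, 2.3]
finger_gap: 0.699
t 19.38 lane [ 0.1 69.1] z 33.3 tooly deg -0.05 zt [-0.    -0.003 -1.   ] F lane [ 0.92 -6.11] 2.29 gap 0.699 q [-0.98  0.7   1.05  2.08 -0.83  0.86  0.35]
time: 19.62
ee_pos: [0.5181, 0.0259, 0.0333]
ee_rot: [0.781, 0.625, -0.002, 0.002]
contact_force: [-0.5, -8.2, 2.4]
finger_gap: 0.703
t 19.62 lane [ 0.1 69.1] z 33.3 tooly deg -0.07 zt [-0.    -0.004 -1.   ] F lane [ 1.34 -8.07] 2.43 gap 0.703 q [-0.98  0.7   1.05  2.08 -0.83  0.86  0.34]
cas lane [-38.1  95.1] [ 7.8 10.5] rel rad 0.202
```

View pics/p7_side.png

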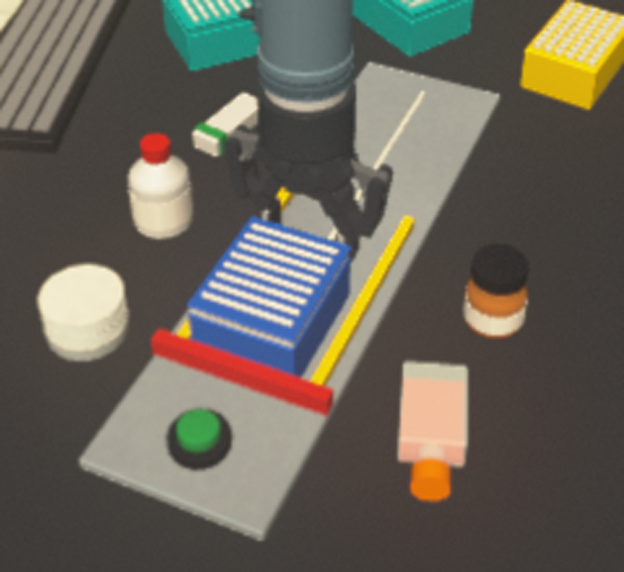

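It is home: the TCP stopped at y = 69.1 (predicted 69) and the force rose to 8 N. I'll back off, raise, shut the fingers and go above the button.

```bash
python3 -m pendant '[[[-0.004,0,0,0,0,0,0.06],[-0.01,0,0,0,0,0,0.06],[-0.025,0,0,0,0,0,0.06],[0,0,-0.04,0,0,0,0.06],[0,0,-0.05,0,0,0,0.06],[0,0,-0.05,0,0,0,0],[0.04,0,0,0,0,0,0],[0.04,0,0,0,0,0,0],[0.04,0,0,0,0,0,0],[0.04,0,0,0,0,0,0],[0.04,0,0,0,0,0,0],[0.03,0,0,0,0,0,0],[0,0,0,0,0,0,0],[0,0,0,0,0,0,0]]]';python3 st.py;python3 cas.py p8
```

```text
time: 21.48
ee_pos: [0.5601, 0.2146, 0.173]
ee_rot: [0.781, 0.625, -0.001, -0.0]
contact_force: [-0.1, -0.7, 0.5]
finger_gap: -0.0
t 21.48 lane [-2.000e-01  2.624e+02] z 173.0 tooly deg -0.04 zt [-0.001 -0.    -1.   ] F lane [ 0.08 -0.67] 0.54 gap -0.0 q [-1.33  0.69  1.24  1.81 -0.71  1.17 -0.08]
cas lane [ -1.7 129.9] [ 81.7 113.9] rel rad -0.001
```

View pics/p8_top.png

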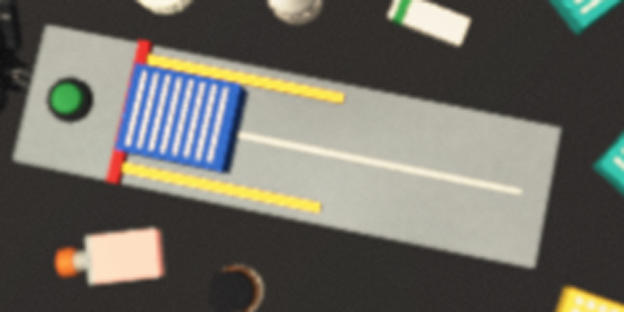

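The cassette, at (180,118), sits against the red stop at (128,110), square, with clear gaps to both rails. My mask box clipped it, so I'll re-measure and project the TCP to check it against the button.

```bash
sed -i 's/(130,195,320,262)/(130,175,320,262)/' cas.py; python3 cas.py
python3 - <<'E'
from h import *
from plant import bot
t=bot.read_camera("top");s=bot.read_camera("side")
p=np.array([bot.get_state()["ee_pos"],[.5602,.2141,.03]])
for c in(t,s):print(cv2.projectPoints(p,c["rvec"],c["tvec"],c["K"],c["dist_coeffs"])[0].reshape(-1,2).round(1).tolist())
a=t["pixels"][120:260,40:180,::-1];b=s["pixels"][190:330,100:240,::-1]
cv2.imwrite("pics/b.png",cv2.resize(np.hstack([a,b]),None,fx=2.8,fy=2.8,interpolation=cv2.INTER_CUBIC))
m=mask(s,*GRN,(170,290,230,340));q=big(m);print("btn side",cast(s,q,.03).mean(0),q.mean(0),s["range_z"][int(q[:,1].mean()),int(q[:,0].mean())])
E
```

```text
cas lane [  1.4 129.9] [ 88.  113.9] rel rad -0.002
[[106.9, 189.8], [125.3, 197.5]]
[[189.9, 260.8], [196.0, 314.7]]
btn side [0.5608859  0.21490703 0.03      ] [195.54545455 315.04545455] 0.802448
```

View pics/b.png

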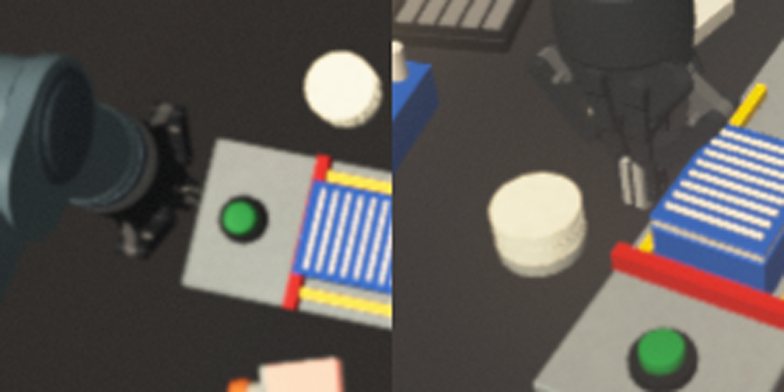

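The projected TCP matches the seen fingertips (188,195 in the left panel), and both views put the button at (0.560,0.214). Now descending to press.

```bash
python3 -m pendant '[[[0,0,0.03,0,0,0,0],[0,0,0.05,0,0,0,0],[0,0,0.035,0,0,0,0],[0,0,0.013,0,0,0,0],[0,0,0,0,0,0,0],[0,0,0,0,0,0,0]]]';python3 st.py; python3 -m pendant '[[[0,0,0.004,0,0,0,0],[0,0,0.003,0,0,0,0],[0,0,0.003,0,0,0,0],[0,0,0.002,0,0,0,0],[0,0,0.002,0,0,0,0],[0,0,0,0,0,0,0]]]';python3 st.py
```

```text
time: 22.52
ee_pos: [0.5622, 0.2155, 0.047]
ee_rot: [0.781, 0.625, 0.001, 0.001]
contact_force: [0.2, -0.4, 0.6]
finger_gap: 0.0
t 22.52 lane [  1.6 263.7] z 47.0 tooly deg -0.03 zt [ 0.003  0.001 -1.   ] F lane [ 0.31 -0.38] 0.56 gap 0.0 q [-1.22  0.82  1.06  1.88 -0.87  0.99  0.02]
time: 23.28
ee_pos: [0.5606, 0.2155, 0.0314]
ee_rot: [0.781, 0.625, -0.0, -0.0]
contact_force: [-1.5, 0.3, 3.2]
finger_gap: -0.001
t 23.27 lane [  0.  263.4] z 31.4 tooly deg -0.01 zt [-0.  0. -1.] F lane [-1.49 -0.01] 3.18 gap -0.001 q [-1.2   0.84  1.03  1.88 -0.88  0.97  0.03]
```

Contact has begun at z ≈ 31. I'll step down until it bottoms out.

```bash
for i in 1 2; do python3 -m pendant '[[[0,0,0.002,0,0,0,0],[0,0,0.001,0,0,0,0],[0,0,0,0,0,0,0]]]' >/dev/null;python3 st.py; done;  python3 -m pendant '[[[0,0,0.001,0,0,0,0],[0,0,0.001,0,0,0,0],[0,0,0,0,0,0,0],[0,0,0,0,0,0,0]]]' >/dev/null;python3 st.py
```

```text
t 23.65 lane [1.000e-01 2.634e+02] z 28.4 tooly deg -0.01 zt [-0.  0. -1.] F lane [-1.93 -0.45] 5.07 gap -0.001 q [-1.2   0.84  1.03  1.88 -0.89  0.96  0.03]
t 24.02 lane [2.000e-01 2.634e+02] z 28.0 tooly deg -0.03 zt [-0.002  0.002 -1.   ] F lane [-7.48 -1.89] 18.5 gap 0.0 q [-1.2   0.84  1.03  1.88 -0.89  0.96  0.03]
t 24.52 lane [  0.3 263.5] z 27.8 tooly deg -0.04 zt [-0.003  0.004 -1.   ] F lane [-10.57  -3.33] 28.41 gap 0.0 q [-1.2   0.84  1.03  1.88 -0.89  0.97  0.03]
```

It bottomed at z ≈ 28 mm: 5 N at 28.4, then stiff at 28 N. Now I'll release and retreat.

```bash
python3 -m pendant '[[[0,0,-0.005,0,0,0,0],[0,0,-0.015,0,0,0,0],[0,0,-0.03,0,0,0,0],[0,0,-0.05,0,0,0,0],[0,0,-0.05,0,0,0,0],[0,0,0,0,0,0,0],[0,0,0,0,0,0,0],[0,0,0,0,0,0,0]]]'>/dev/null;python3 st.py; python3 cas.py f
python3 - <<'E'
from h import *
from plant import bot
from st import M,O
c0={n:dict(np.load(n+"0.npz")) for n in("top","side")}
for n in c0:
    c=bot.read_camera(n)
    if n=="side":
        q=big(mask(c,*GRN,(170,290,230,340)));q0=big(mask(c0[n],*GRN,(170,290,230,340)));print("btn",q.mean(0),q0.mean(0))
        v=c["pixels"][...,::-1]
        cv2.imwrite("pics/final.png",cv2.resize(v,(768,576)))
E
```

```text
t 25.52 lane [ -1.  262.9] z 171.6 tooly deg -0.01 zt [-0.003 -0.001 -1.   ] F lane [-0.17  1.1 ] -0.38 gap -0.002 q [-1.33  0.68  1.23  1.81 -0.7   1.17 -0.08]
cas lane [  1.3 129.9] [ 87.9 114. ] rel rad 0.001
btn [195.52272727 315.06818182] [195.56818182 315.04545455]
```

View pics/final.png

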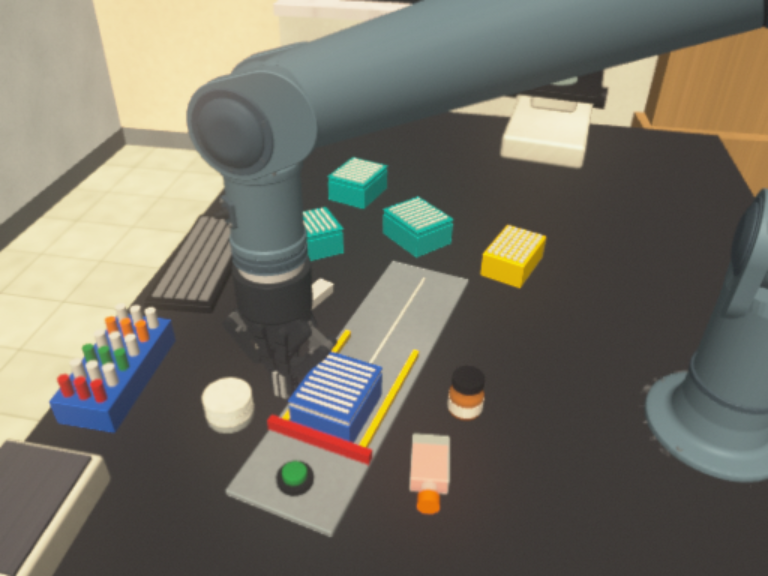

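The final picture shows the cassette (337,395) against the red stop, the button (294,475) back up, the robot clear in the air and the visible bystanders in place.

```bash
python3 -c "
from plant import bot;print(bot.close_job())"
```

```text
the job is handed in; nothing more can be done
None
```

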